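# Plaster figures onto their plinths

### The arm

A 6-joint arm with a two-finger parallel gripper is mounted at the origin on the work surface. World frame = base frame: x ahead of the robot, y to its left, z up, the work surface at z = 0. Lengths are in mm, angles in degrees, forces in N, time in s.
With the tool pointing down it reaches from about 350 to 975 mm from the base axis. Payload 4.9 kg.
Tool frame: the origin (TCP) lies on the centre line of the jaws, within the pads' length; the fingertips stand 17 mm ahead of it and the grasp point (between the pads) lies 2 mm behind it; z points along the fingers, y is the line along which they close (so a half turn about z gives the same grasp; the last joint's range is limited). The gripper opens to 85 mm and grips with 20 to 120 N. Pads are 22 mm wide; open, the fingers measure 114 mm over their backs; the gripper's body (76 mm by 85 mm) begins 54 mm behind the grasp point. The pads swing forward as they close: fully open they stand 13 mm farther back than shut.
Start: joints at [-74.943, 3.019, 92.412, -0, 84.569, -6.818], TCP at [232.863, -579.98, 248.304] pointing down, gripper open.
Joint ranges: [-172.51, 172.51], [-57.92, 126.97], [3.15, 148.05], [-58.71, 238.71], [5.1, 150.11], [-179.66, 179.66]. Speed limits (degrees/s): [147.25, 147.25, 180, 180, 180, 180].

### API

Orientations are given as [roll, pitch, yaw] about the fixed x, y, z axes, in that order (R = Rz(yaw) Ry(pitch) Rx(roll)).
In Python, from rig import robot gives the robot as it stands.
- The arm moves only by the tool move_arm, never from a script. Its argument "moves" is a list that holds one entry, the list of rows, each a list of 7 numbers: the closure, from -1 (fully open) to 1 (shut), so that 0 is half open, then the shift along the tool's x, y, z in m, then the turn, a rotation vector about the tool's x, y, z in rad. In form: [[[claw, tx, ty, tz, wx, wy, wz], ...]]. A call has 1 to 5 rows; each row is the pose to reach, as a shift and turn from the pose commanded when the call began, along the tool's axes at that moment; what a row does not reach only later rows make up. A row lasts 1/8 s, in which the tool goes at most 62.5 mm and 10.7 degrees, less where a joint would pass 70% of its speed; a pose out of reach is approached as far as the arm can. A call with a gripper value outside its range is refused whole. The fingers move at their own pace and stop on an object; "newtons" is the grip in N (left out, the last holds). Time passes only in rows, so rows that repeat a pose let the fingers close. It gives the time, the measured TCP pose, the force, the opening and the grip force at its end, in the units of the state.
- robot.get_state(): the state, without advancing time (a new reading comes with each control period).
- robot.grab_frame(name): name is "side" or "top" or "wrist"; returns the picture (384x512x3 uint8, red, green, blue); there is no depth.
- robot.camera_params(name): a dict with "intrinsics" (3x3 intrinsics, pixels), "dist" ([k1, k2, p1, p2, k3] as OpenCV has them; the pictures are not rectified), "world_to_cam" (4x4, takes a point from world to camera coordinates); the wrist camera has in their place "T_tool_cam" (4x4, takes a point from camera to tool coordinates, whose origin is the TCP and whose axes are the flange's). Camera axes: x right, y down, z forward; pixel columns grow to the right and rows downward; lengths in mm; the calibration is good to about 2 mm. A picture is of the moment at which its call begins: read the wrist's pose just before it. camera_params takes no time and is no camera call.
- robot.sign_off(): hands the job in; it is judged then, once.
The state is a dict: "clock": time; "qpos": joint angles; "dq": joint speeds; "joint_torque": joint torques, N m; "ee_pos": TCP position; "eef_rot": TCP orientation; "ft_force": force on the tool from outside, world axes, zero at the start; "wrist_torque": the same for the moment, N m; "width": opening from 0.0 (shut) to 1.0 (fully open); "grip_force": force on a finger pad.
Only numpy, scipy, OpenCV 4.12 (cv2) and the standard library are available. Lean on these libraries where they do the work, as an engineer would, in place of code of your own. Each camera call takes 0.05 s, during which the arm holds its last target. There are 200 camera calls.

### The job

Put each of the four standing plaster figures upright on the middle of the wooden plinth that has the same shape as its own foot: big round on big round, small round on small round, square on square, oblong on oblong, with the edges of the square and the oblong foot parallel to those of the plinth. Set them down gently, for dropped or knocked-over plaster breaks, and leave the horse and the bust where they are.

Things in the scene. Friction and masses are not known exactly. Their poses are not given: they have to be found in the camera images.
- fig_big_round: White plaster standing figure, the tallest (150 mm), on a big round foot 62 mm across and 14 mm thick; 0.18 to 0.33 kg. Origin: centre of the underside of the foot, z up. Grip the chest from above at any yaw: an upright cylinder 36 mm across over the origin, straight from 92 to 122 mm up (best 110); above it only shoulders and a 21 mm head. Its yaw does not matter.
- fig_small_round: White plaster standing figure, the shortest (100 mm), on a small round foot 40 mm across and 14 mm thick; 0.08 to 0.15 kg. Origin: centre of the underside of the foot, z up. Grip the chest from above at any yaw: an upright cylinder 30 mm across over the origin, straight from 42 to 72 mm up (best 60); above it only shoulders and a 21 mm head. Its yaw does not matter.
- fig_square: White plaster standing figure, 130 mm high, on a square foot 54 x 54 mm and 14 mm thick; 0.15 to 0.27 kg. Origin: centre of the underside of the foot, z up. x and y are parallel to the foot's edges. Grip the chest from above at any yaw: an upright cylinder 34 mm across over the origin, straight from 72 to 102 mm up (best 90); above it only shoulders and a 21 mm head. 
- fig_oblong: White plaster standing figure, 130 mm high, between a small jar and a block, on an oblong foot 84 mm (along its x) x 38 mm (along its y) and 14 mm thick; 0.16 to 0.30 kg. Jar and block reach 41 mm above the origin, 40 mm out along +x and -x. Origin: centre of the underside of the foot, z up. Grip the chest from above at any yaw: an upright cylinder 34 mm across over the origin, straight from 72 to 102 mm up (best 90); above it only shoulders and a 21 mm head. 
- horse: White plaster horse on four legs with no foot plate, about 130 mm long (head to -x), 34 mm wide, 115 mm high. Stays where it is. Origin: on the table under the middle of its body.
- bust: White plaster bust (head and shoulders on a small block), shoulders 70 mm wide along its y, 106 mm high. Stays where it is. Origin: centre of its underside. Figures, plinths, horse and bust stand mixed over one area in front of the robot, 0.13 m or more between centres; the modelling tools lying between them are under 25 mm high, and all taller equipment stands well outside that area.
- plinth_big_round: Big round wooden plinth, 92 mm across, 30 mm high, fixed to the table. Origin: centre of its underside, z up; the flat top is 30 mm above it.
- plinth_small_round: Small round wooden plinth, 62 mm across, 30 mm high, fixed to the table. Origin: centre of its underside, z up; the flat top is 30 mm above it.
- plinth_square: Square wooden plinth, 80 x 80 mm, 30 mm high, fixed to the table. Origin: centre of its underside, z up; x and y parallel to its edges; the flat top is 30 mm above it.
- plinth_oblong: Oblong wooden plinth, 112 mm (along its x) x 64 mm (along its y), 30 mm high, fixed to the table. Origin: centre of its underside, z up; the flat top is 30 mm above it.
Not all that is in view belongs to the job. Leave any orange look-alike of the fig_square alone. Leave any green look-alike of the fig_big_round alone.

How it is judged:
By the outcome, as a careful person would: the job done as asked, in the order asked, and still so for the second after the job is handed in, with the robot touching nothing.
It also fails if it takes over 120 s, if anything falls off the work surface, if the arm or the gripper's body presses on something with over 40 N, if the wrist force passes 120 N, or if a joint passes its speed limit or range.

## Working session

There is one attempt and no reset: what is moved stays moved. The work goes in short steps, Python scripts to look and compute and a tool call to move; the robot and the scene stay as the last step left them, time stands still between calls to the robot, and variables do not carry over. Pictures are saved under pics/ and viewed, at most 14 in all, crops included, and the job is handed in when it is done.

Besides the shell and the picture viewer there is one more tool, called after "Call:" by a JSON object that holds its "op" and its "data", one argument or row to a line. move_arm: Moves the arm, as the interface text tells. Its arguments: {"type":"object","properties":{"moves":{"type":"array","items":{"type":"array","items":{"type":"array","items":{"type":"number"}}}},"newtons":{"type":"number"}},"required":["moves"]}

```bash
mkdir -p pics
python3 - <<'E'
from rig import robot
import cv2
for n in("top","side"):
    cv2.imwrite(f"pics/{n}0.png",robot.grab_frame(n)[:,:,::-1])
    p=robot.camera_params(n);print(n,p["intrinsics"],p["dist"],p["world_to_cam"])
print(robot.camera_params("wrist"))
print(robot.get_state())
E
ls
```

```text
top [[465.7018128    0.         257.52421768]
 [  0.         465.7018128  190.24898505]
 [  0.           0.           1.        ]] [0.03430826 0.         0.         0.         0.        ] [[ 8.23058279e-03 -9.99962874e-01 -2.55119992e-03 -1.39395210e+01]
 [-9.79319148e-01 -7.54484376e-03 -2.02180815e-01  5.72822226e+02]
 [ 2.02154060e-01  4.16250487e-03 -9.79344888e-01  1.15709052e+03]
 [ 0.00000000e+00  0.00000000e+00  0.00000000e+00  1.00000000e+00]]
side [[486.74293114   0.         259.49912164]
 [  0.         486.74293114 190.94174426]
 [  0.           0.           1.        ]] [-0.10464894  0.          0.          0.          0.        ] [[-9.90798347e-01 -1.35069137e-01 -8.65818834e-03  5.53738205e+02]
 [-8.60127245e-02  6.77755242e-01 -7.30239443e-01  7.34357094e+01]
 [ 1.04500944e-01 -7.22775318e-01 -6.83136437e-01  1.62260143e+03]
 [ 0.00000000e+00  0.00000000e+00  0.00000000e+00  1.00000000e+00]]
{'intrinsics': array([[305.34055995,   0.        , 254.2210448 ],
       [  0.        , 305.34055995, 191.51318917],
       [  0.        ,   0.        ,   1.        ]]), 'dist': ar
[... 409 characters left out ...]
00000e+00]])}
{'clock': 0.1, 'qpos': array([-7.49439706e+01,  3.05463346e+00,  9.24846886e+01,  3.59344662e-03,
        8.45693529e+01, -6.81878422e+00]), 'dq': array([-0.05148768, -0.06059135, -0.20590751, -0.0792985 , -0.05814006,
        0.0836872 ]), 'joint_torque': array([ 4.49113586e-04, -3.94904172e+01, -3.71362674e+01, -1.58910980e-04,
        3.84447689e-03, -2.40345930e-07]), 'ee_pos': array([ 232.73201202, -579.47502813,  247.16857703]), 'eef_rot': array([-1.79892518e+02, -1.64542924e-02,  2.18744547e+01]), 'ft_force': array([-0.5291128 , -0.84591026,  0.06965918]), 'wrist_torque': array([-0.01104079, -0.03611439,  0.01603277]), 'grip_force': 0.0, 'width': 0.9960803815469548}
pics
```

View pics/top0.png

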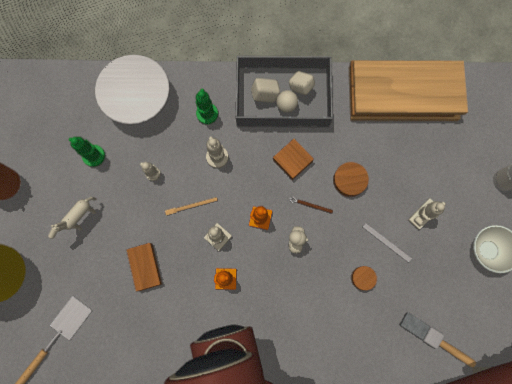

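View pics/side0.png

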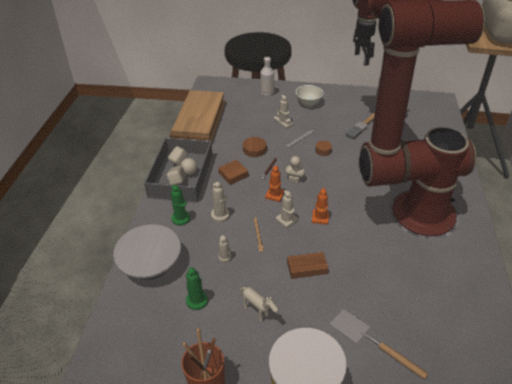

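Candidates, by top-view pixel:
- **White standing figures:** (216,152) is the tallest with a round foot, so fig_big_round. (150,171) is the shortest, so fig_small_round. (217,237) has a square foot, so fig_square. (427,213) has the jar and block, so fig_oblong.
- **Leave alone:** the green look-alikes at (205,107) and (88,150), the orange ones at (261,217) and (226,279), the horse at (72,214), the bust at (298,239), and the white lumps in the tray.
- **Plinths:** big round (351,180), small round (365,279), square (294,158), oblong (144,267). The board at the top right is not a plinth.

```bash
cat > h.py <<'E'
from rig import robot
import numpy as np, cv2
from scipy.spatial.transform import Rotation as R
def cam(name, st=None):
    p=robot.camera_params(name)
    if name!="wrist": T=np.linalg.inv(p["world_to_cam"])
    else:
        W=np.eye(4);W[:3,:3]=R.from_euler("xyz",st["eef_rot"],degrees=True).as_matrix();W[:3,3]=st["ee_pos"];T=W@p["T_tool_cam"]
    return p["intrinsics"],p["dist"],T
def cast(c,px,z):
    K,d,T=c
    u=cv2.undistortPoints(np.float32(px).reshape(-1,1,2),K,d).reshape(-1,2)
    r=np.c_[u,np.ones(len(u))]@T[:3,:3].T
    return T[:3,3]+r*((z-T[2,3])/r[:,2])[:,None]
def proj(c,P):
    K,d,T=c;W=np.linalg.inv(T)
    return cv2.projectPoints(np.float32(P).reshape(-1,1,3),cv2.Rodrigues(W[:3,:3])[0],W[:3,3],K,d)[0].reshape(-1,2)
def delta(target,yaw=None):
    "tool-axes shift (m) and z-turn (rad) from measured pose; yaw= world yaw of tool x"
    s=robot.get_state();Q=R.from_euler("xyz",s["eef_rot"],degrees=True)
    y0=s["eef_rot"][2]; t=Q.inv().apply(np.array(target)-s["ee_pos"])/1000
    dz=0 if yaw is None else -np.radians((yaw-y0+180)%360-180)
    print("pos",s["ee_pos"].round(1),"yaw",round(y0,1),"q",s["qpos"].round(0),"t",round(s["clock"],1),"shift",t.round(4),"wz",round(dz,4))
def look(name):
    s=robot.get_state();im=robot.grab_frame(name);return im,cam(name,s)
def blobs(m,mina=60):
    m=cv2.morphologyEx(m.astype(np.uint8),cv2.MORPH_OPEN,np.ones((3,3)))
    return [k for k in cv2.findContours(m,cv2.RETR_EXTERNAL,cv2.CHAIN_APPROX_NONE)[0] if cv2.contourArea(k)>=mina]
def wood(im):
    h=cv2.cvtColor(im,cv2.COLOR_RGB2HSV);return (h[...,0]<20)&(h[...,1]>90)&(h[...,2]>50)
def white(im):
    h=cv2.cvtColor(im,cv2.COLOR_RGB2HSV);return (h[...,1]<70)&(h[...,2]>150)
def rect(c,k,z):
    "min-area rectangle of contour on plane z: centre, sizes, yaw of the long side"
    P=cast(c,k.reshape(-1,2),z)[:,:2]
    (x,y),(a,b),t=cv2.minAreaRect(P.astype(np.float32))
    if b>a:a,b,t=b,a,t+90
    return np.round([x,y,a,b,(t+90)%180-90],1)
E
python3 - <<'E'
from h import *
im=cv2.imread("pics/top0.png")[:,:,::-1].copy();c=cam("top")
print("wood");
for k in blobs(wood(im),200):
    print(cv2.boundingRect(k),rect(c,k,30))
print("white")
for k in blobs(white(im)): print(cv2.boundingRect(k),rect(c,k,14))
s=cam("side")
for n,px,h,sp in [("big",(214,141),145,(217,186)),("small",(148,164),95,(224,239)),("sq",(215,231),125,(288,194)),("obl",(438,205),125,(285,98))]:
    print(n,cast(c,[px],h).round(),cast(s,[sp],h).round())
delta([600,0,300])
E
```

```text
wood
(460, 364, 52, 20) [ 126.7 -569.2  127.9   43.2  -88.7]
(165, 355, 97, 29) [128.2  96.1 235.1  64.7 -89.5]
(16, 350, 30, 34) [130.6 542.   94.3  18.6 -34. ]
(440, 341, 35, 26) [ 171.4 -505.3   91.9   17.9   56.6]
(229, 328, 28, 26) [189.2  25.   61.9  57.2  18.1]
(214, 268, 23, 22) [346.8  72.5  56.6  52.9 -89.6]
(352, 266, 25, 24) [ 352.6 -284.    61.9   57.9  -89.4]
(127, 243, 34, 48) [376.  283.1 113.   67.5  16.6]
(249, 206, 23, 24) [507.1 -16.   59.2  55.3 -12.3]
(0, 164, 20, 36) [600.  651.2  97.1  49.5   6.7]
(334, 162, 35, 34) [ 613.2 -259.5   91.4   90.8  -89.6]
(273, 140, 40, 39) [ 667.5 -103.6   82.5   82.4  -46.7]
(350, 60, 118, 61) [ 867.6 -424.   319.6  177.5   89.2]
white
(426, 330, 15, 16) [ 206.9 -455.3   34.6   29.8  -30.4]
(51, 297, 39, 42) [247.5 465.4  87.6  62.6 -34.3]
(474, 233, 38, 35) [ 427.9 -623.9   94.5   89.    84. ]
(290, 227, 14, 15) [ 464.4 -113.5   37.2   34.6    0.5]
(364, 225, 46, 36) [ 445.5 -350.7  145.3   11.7   51.8]
(410, 212, 12, 12) [ 511.9 -430.4   29.4   29.    -3.7]
(63, 200, 23, 26) [521.  478.9  79.2  25.9 -36.9]
(278, 91, 17, 16) [846.8 -87.3  45.1  45.   90. ]
(255, 79, 24, 13) [887.  -32.1  65.2  36.3 -89.6]
(290, 72, 23, 14) [ 906.2 -129.8   59.6   39.1   75.2]
(95, 55, 74, 69) [873.9 348.5 205.1 205.   45.7]
big [[679.  99. 145.]] [[676. 111. 145.]]
small [[632. 271.  95.]] [[625. 280.  95.]]
sq [[458.  92. 125.]] [[455.  98. 125.]]
obl [[ 526. -449.  125.]] [[ 517. -450.  125.]]
pos [ 232.7 -579.5  247.2] yaw 21.9 q [-75.   3.  92.   0.  85.  -7.] t 0.1 shift [ 0.5567 -0.401  -0.0519] wz 0
```

```bash
python3 -c "
from h import *
delta([521,-450,260])"
```

```text
pos [ 232.7 -579.5  247.2] yaw 21.9 q [-75.   3.  92.   0.  85.  -7.] t 0.1 shift [ 0.3158 -0.0128 -0.0127] wz 0
```

Call:
{"op": "move_arm", "data": {
  "moves": [
    [[-1,0.06,-0.003,-0.0127,0,0,0],[-1,0.12,-0.005,-0.0127,0,0,0],[-1,0.18,-0.008,-0.0127,0,0,0],[-1,0.24,-0.01,-0.0127,0,0,0],[-1,0.3,-0.012,-0.0127,0,0,0]]
  ]
}}

```text
clock: 0.72
ee_pos: [508.3, -455.9, 260.4]
eef_rot: [-180.0, 0.0, 21.9]
ft_force: [-1.1, -0.7, -1.0]
width: 0.997
grip_force: 0.0
```

Call:
{"op": "move_arm", "data": {
  "moves": [
    [[-1,0.016,-0.001,0,0,0,0],[-1,0.016,-0.001,0,0,0,0],[-1,0.016,-0.001,0,0,0,0]]
  ]
}}

```text
clock: 1.1
ee_pos: [520.0, -451.0, 260.7]
eef_rot: [-180.0, 0.0, 21.8]
ft_force: [0.2, 0.4, -0.7]
width: 1.002
grip_force: 0.0
```

Run:
```python
from h import *
im,c=look("wrist");delta([521,-450,260])
cv2.imwrite("pics/w1.png",im[:,:,::-1])
print(proj(c,[[521,-450,0],[521,-450,120]]))
```

```text
pos [ 519.8 -451.2  260.9] yaw 21.8 q [-47.  11.  83.  -0.  86.  21.] t 1.1 shift [ 0.0015 -0.0006  0.0009] wz 0
[[253.85321 158.74744]
 [253.57628 182.52751]]
```

View pics/w1.png

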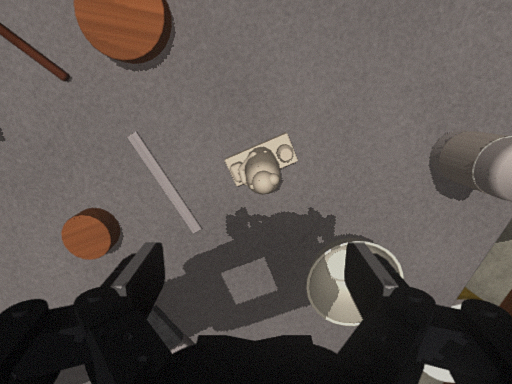

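The close view shows the oblong figure: foot corners near (225,160), (289,134), (297,162) and (237,186), with the head at about (264,182). The jar and block on either side confirm it is fig_oblong.

```bash
cat >> h.py <<'E'
def plaster(im):
    return im.min(2)>135
def near(im,c,P,r=75,mask=plaster):
    "largest blob within r px of projected point P"
    u=proj(c,[P])[0];m=np.zeros(im.shape[:2],np.uint8);cv2.circle(m,(int(u[0]),int(u[1])),r,1,-1)
    return max(blobs(mask(im)&(m>0)),key=cv2.contourArea)
E
python3 - <<'E'
from h import *
im=cv2.imread("pics/w1.png")[:,:,::-1].copy();c=cam("wrist",robot.get_state())
k=near(im,c,[521,-450,14],50).reshape(-1,2)
print(cv2.boundingRect(k))
q=cast(c,[(225,160),(289,134),(297,162),(237,186)],14)[:,:2]
print(q.round(1),np.linalg.norm(np.diff(q,axis=0),axis=1).round(1))
print("centre",q.mean(0), (q[0]+q[2])/2,(q[1]+q[3])/2)
up=k[(k[:,0]>228)&(k[:,0]<286)]
xs=np.arange(229,286);top=np.array([(x,up[up[:,0]==x,1].min()) for x in xs if (up[:,0]==x).any()])
P=cast(c,top,14)[:,:2].astype(np.float32);v=cv2.fitLine(P,cv2.DIST_HUBER,0,.01,.01).ravel();print("edge yaw",np.degrees(np.arctan2(v[1],v[0])),"pt",v[2:])
print("head",cast(c,[(264,182)],122))
ks=[(k2,rect(c,k2,30)) for k2 in blobs(wood(im),300)]
for k2,r in ks: print(cv2.boundingRect(k2),r)
E
```

```text
(255, 174, 22, 16)
[[ 508.5 -416.7]
 [ 567.  -477.6]
 [ 539.3 -500.5]
 [ 482.8 -442.4]] [84.4 36.  81. ]
centre [ 524.42733512 -459.30460921] [ 523.91862766 -458.62514463] [ 524.93604258 -459.98407378]
edge yaw -69.369576 pt [ 509.05316 -469.37988]
head [[ 525.26457558 -458.5640333   122.        ]]
(61, 208, 50, 52) [ 358.1 -286.3   71.6   60.7   16.8]
(0, 26, 66, 54) [ 543.3 -188.7   74.4    8.7   73. ]
(74, 0, 91, 61) [ 600.2 -270.1   91.9   55.9  -67.6]
```

Call:
{"op": "move_arm", "data": {
  "moves": [
    [[-1,0.002,0.009,0.05,0,0,0],[-1,0.002,0.009,0.1,0,0,0],[-1,0.002,0.009,0.14,0,0,0],[-1,0.002,0.009,0.165,0,0,0],[-1,0.002,0.009,0.175,0,0,0]]
  ]
}}

```text
clock: 1.78
ee_pos: [524.4, -457.9, 83.8]
eef_rot: [-179.8, 0.1, 21.8]
ft_force: [-0.0, -0.2, -0.1]
width: 1.003
grip_force: 0.0
```

Call:
{"op": "move_arm", "data": {
  "moves": [
    [[0.3,0,0,0,0,0,0],[0.6,0,0,0,0,0,0],[1,0,0,0,0,0,0],[1,0,0,0,0,0,0],[1,0,0,0,0,0,0]]
  ],
  "newtons": 40
}}

```text
clock: 2.4
ee_pos: [527.1, -458.2, 88.0]
eef_rot: [179.9, -0.0, 21.9]
ft_force: [-1.4, 1.8, 6.2]
width: 0.385
grip_force: 39.9
```

Call:
{"op": "move_arm", "data": {
  "moves": [
    [[1,0,0,-0.01,0,0,0],[1,0,0,-0.04,0,0,0],[1,0,0,-0.09,0,0,0],[1,0,0,-0.14,0,0,0],[1,0,0,-0.185,0,0,0]]
  ]
}}

```text
clock: 3.02
ee_pos: [526.4, -457.7, 272.6]
eef_rot: [180.0, -0.0, 21.9]
ft_force: [0.3, -0.2, -2.8]
width: 0.388
grip_force: 40.7
```

Call:
{"op": "move_arm", "data": {
  "moves": [
    [[1,0.006,-0.03,0,0,0,0],[1,0.014,-0.08,0,0,0,0],[1,0.024,-0.13,0,0,0,0],[1,0.033,-0.18,0,0,0,0],[1,0.042,-0.23,0,0,0,0]]
  ]
}}

```text
clock: 3.65
ee_pos: [479.0, -227.0, 270.6]
eef_rot: [-180.0, 0.0, 21.9]
ft_force: [-0.0, -0.1, -2.9]
width: 0.385
grip_force: 41.0
```

Call:
{"op": "move_arm", "data": {
  "moves": [
    [[1,0.009,-0.05,0,0,0,0],[1,0.018,-0.1,0,0,0,0],[1,0.027,-0.15,0,0,0,0],[1,0.037,-0.2,0,0,0,0],[1,0.046,-0.25,0,0,0,0]]
  ]
}}

```text
clock: 4.28
ee_pos: [428.5, 21.9, 270.8]
eef_rot: [180.0, -0.0, 21.9]
ft_force: [1.1, 0.1, -2.4]
width: 0.387
grip_force: 41.0
```

Call:
{"op": "move_arm", "data": {
  "moves": [
    [[1,0.009,-0.05,0,0,0,0],[1,0.018,-0.1,0,0,0,0],[1,0.027,-0.15,0,0,0,0],[1,0.032,-0.18,0,0,0,0],[1,0.035,-0.195,0,0,0,0]]
  ]
}}

```text
clock: 4.9
ee_pos: [388.4, 215.6, 270.8]
eef_rot: [180.0, 0.0, 22.0]
ft_force: [-0.1, -0.7, -2.7]
width: 0.382
grip_force: 41.1
```

Call:
{"op": "move_arm", "data": {
  "moves": [
    [[1,0,0,0,0,0,-0.17],[1,0,0,0,0,0,-0.35],[1,0,0,0,0,0,-0.53],[1,0,0,0,0,0,-0.71],[1,0,0,0,0,0,-0.89]]
  ]
}}

```text
clock: 5.52
ee_pos: [389.3, 213.7, 270.8]
eef_rot: [180.0, 0.0, 73.1]
ft_force: [-0.4, -0.2, -2.7]
width: 0.387
grip_force: 41.1
```

Call:
{"op": "move_arm", "data": {
  "moves": [
    [[1,0,0,0,0,0,-0.15],[1,0,0,0,0,0,-0.203],[1,0,0,0,0,0,-0.203]]
  ]
}}

```text
clock: 5.9
ee_pos: [389.3, 213.8, 270.8]
eef_rot: [-180.0, 0.0, 84.4]
ft_force: [-0.8, 0.4, -2.6]
width: 0.385
grip_force: 41.1
```

Run:
```python
from h import *
im,c=look("wrist");delta([376,283,200],84.4)
cv2.imwrite("pics/w2.png",im[:,:,::-1])
print(proj(c,[[376,283,30]]))
for k2 in blobs(wood(im),300): print(cv2.boundingRect(k2),rect(c,k2,30))
```

```text
pos [389.3 213.9 270.8] yaw 84.4 q [ 19. -24. 114.  -0.  90.  25.] t 6.0 shift [ 0.0675 -0.02    0.0708] wz -0.0001
[[236.92804 105.16629]]
(357, 349, 32, 35) [ 530.1 -111.2   78.5   19.7  -56.9]
(0, 262, 38, 29) [ 58.1  86.6  47.1  44.9 -18. ]
(353, 129, 37, 101) [533.6 175.8 135.4  13.1 -73.7]
(184, 58, 109, 90) [377.7 283.4 112.1  63.9  16.6]
```

View pics/w2.png

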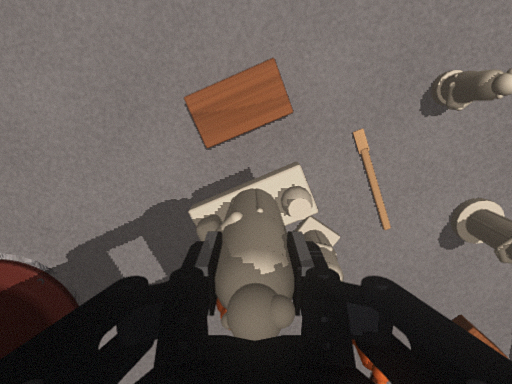

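The plinth lies at (184–293, 58–148) px. It measures 112.1×63.9 mm at yaw 16.6, which matches the given size. The held foot's far edge runs from (189,212) to (298,164), with a near corner at (317,211).

Run:
```python
from h import *
s=robot.get_state();c=cam("wrist",s)
q=cast(c,[(189,211),(298,164),(317,211)],s["ee_pos"][2]-74)[:,:2];print(q)
d=q[1]-q[0];print(np.linalg.norm(d),np.degrees(np.arctan2(d[1],d[0])),np.linalg.norm(q[2]-q[1]))
u=d/np.linalg.norm(d);n=np.array([u[1],-u[0]]);
o=(q[0]+q[1])/2+19*n;print("n",n,"origin",o,"minus tcp",o-s["ee_pos"][:2])
```

```text
[[343.78196971 216.60075856]
 [421.49291067 242.46273923]
 [432.75727518 207.85545771]]
81.90135767929102 18.407296102048402 36.394365528566816
n [ 0.31576987 -0.94883581] origin [388.63706763 211.50386853] minus tcp [-0.63589963 -2.43948517]
```

```bash
cat >> h.py <<'E'
def edge(im,c,a,b,z,thr=25,w=8):
    "line fit to the strongest gradient across the pixel segment a-b, cast on plane z: yaw, a point"
    g=cv2.GaussianBlur(cv2.cvtColor(im,cv2.COLOR_RGB2GRAY),(3,3),0).astype(float);a,b=np.array(a,float),np.array(b,float)
    t=(b-a)/np.linalg.norm(b-a);n=np.array([-t[1],t[0]]);o=np.arange(-w,w+.1,.5);pts=[]
    for f in np.linspace(.06,.94,60):
        l=(a+f*(b-a))+o[:,None]*n
        v=cv2.remap(g.astype(np.float32),l[:,:1].astype(np.float32),l[:,1:].astype(np.float32),cv2.INTER_LINEAR).ravel()
        G=abs(np.gradient(v));i=G.argmax()
        if G[i]*4>thr: pts.append(l[i])
    P=cast(c,pts,z)[:,:2].astype(np.float32);v=cv2.fitLine(P,cv2.DIST_HUBER,0,.01,.01).ravel()
    r=abs((P-v[2:])@[-v[1],v[0]]);print("edge yaw",round(float(np.degrees(np.arctan2(v[1],v[0]))),2),"pt",v[2:].round(1),"n",len(P),"med res",np.median(r).round(2))
E
python3 - <<'E'
from h import *
s=robot.get_state();c=cam("wrist",s);im=cv2.imread("pics/w2.png")[:,:,::-1].copy();z=s["ee_pos"][2]-74
edge(im,c,(189,211),(298,164),z);edge(im,c,(298,164),(317,211),z)
edge(im,c,(185,100),(275,59),30);edge(im,c,(275,59),(292,111),30)
E
```

```text
edge yaw 18.06 pt [386.  230.7] n 60 med res 0.33
edge yaw -72.22 pt [427.5 226.5] n 60 med res 0.2
edge yaw 16.69 pt [389.7 321.2] n 22 med res 0.06
edge yaw -72.15 pt [431.  302.8] n 9 med res 0.25
```

```bash
python3 -c "
from h import *
delta([378,285.3,126],83.1)"
```

```text
pos [389.3 213.9 270.8] yaw 84.4 q [ 19. -24. 114.  -0.  90.  25.] t 6.0 shift [ 0.07   -0.0182  0.1448] wz 0.0226
```

Call:
{"op": "move_arm", "data": {
  "moves": [
    [[1,0.02,-0.005,0,0,0,0.023],[1,0.055,-0.014,0,0,0,0.023],[1,0.07,-0.018,0.02,0,0,0.023],[1,0.07,-0.018,0.06,0,0,0.023],[1,0.07,-0.018,0.1,0,0,0.023]]
  ]
}}

```text
clock: 6.58
ee_pos: [378.2, 286.0, 170.3]
eef_rot: [179.9, -0.0, 83.1]
ft_force: [0.2, -0.2, -3.4]
width: 0.386
grip_force: 41.1
```

Call:
{"op": "move_arm", "data": {
  "moves": [
    [[1,0,0,0.025,0,0,0],[1,0,0,0.04,0,0,0],[1,0,0,0.045,0,0,0],[1,0,0,0.048,0,0,0],[1,0,0,0.05,0,0,0]]
  ]
}}

```text
clock: 7.2
ee_pos: [378.7, 286.2, 122.1]
eef_rot: [179.9, -0.1, 83.2]
ft_force: [-0.1, -0.7, -2.3]
width: 0.383
grip_force: 41.1
```

Call:
{"op": "move_arm", "data": {
  "moves": [
    [[1,0,0,0.0005,0,0,0],[1,0,0,0.001,0,0,0],[1,0,0,0.001,0,0,0]]
  ]
}}

```text
clock: 7.58
ee_pos: [378.0, 285.9, 120.2]
eef_rot: [180.0, -0.0, 83.2]
ft_force: [0.0, 0.5, -2.1]
width: 0.385
grip_force: 41.1
```

Call:
{"op": "move_arm", "data": {
  "moves": [
    [[1,0,0,0.0005,0,0,0],[1,0,0,0.001,0,0,0],[1,0,0,0.0015,0,0,0],[1,0,0,0.0015,0,0,0]]
  ]
}}

```text
clock: 8.07
ee_pos: [377.9, 285.8, 118.4]
eef_rot: [-180.0, 0.0, 83.2]
ft_force: [0.3, -0.2, -2.4]
width: 0.384
grip_force: 41.1
```

Call:
{"op": "move_arm", "data": {
  "moves": [
    [[1,0,0,0.0005,0,0,0],[1,0,0,0.001,0,0,0],[1,0,0,0.001,0,0,0]]
  ]
}}

```text
clock: 8.45
ee_pos: [378.0, 286.0, 118.1]
eef_rot: [180.0, -0.0, 83.2]
ft_force: [-2.3, -0.3, 2.0]
width: 0.384
grip_force: 41.6
```

Call:
{"op": "move_arm", "data": {
  "moves": [
    [[0,0,0,0,0,0,0],[-0.5,0,0,0,0,0,0],[-1,0,0,0,0,0,0],[-1,0,0,0,0,0,0],[-1,0,0,-0.01,0,0,0]]
  ]
}}

```text
clock: 9.07
ee_pos: [377.3, 285.5, 127.0]
eef_rot: [-179.9, 0.1, 83.2]
ft_force: [-0.7, -0.5, 0.2]
width: 1.0
grip_force: 0.0
```

Call:
{"op": "move_arm", "data": {
  "moves": [
    [[-1,0,0,-0.04,0,0,0],[-1,0,0,-0.09,0,0,0],[-1,0,0,-0.14,0,0,0],[-1,0,0,-0.19,0,0,0],[-1,0,0,-0.19,0,0,0]]
  ]
}}

```text
clock: 9.7
ee_pos: [379.7, 286.8, 324.2]
eef_rot: [179.5, -0.4, 83.2]
ft_force: [0.1, -0.3, 0.8]
width: 0.996
grip_force: 0.0
```

Run:
```python
from h import *
im,c=look("wrist");delta([628,275,290])
u=proj(c,[[378,283,40]])[0].astype(int);print(u)
np.savez("w3.npz",im=im,K=c[0],d=c[1],T=c[2])
cv2.imwrite("pics/w3.png",cv2.resize(im[max(0,u[1]-90):u[1]+110,max(0,u[0]-130):u[0]+130,::-1],None,fx=3,fy=3,interpolation=cv2.INTER_CUBIC));print(max(0,u[0]-130),max(0,u[1]-90))
```

```text
pos [378.8 286.3 320.9] yaw 83.2 q [ 28. -20. 106.   0.  93.  35.] t 9.8 shift [0.0182 0.2487 0.0322] wz 0
[251 160]
121 70
```

View pics/w3.png

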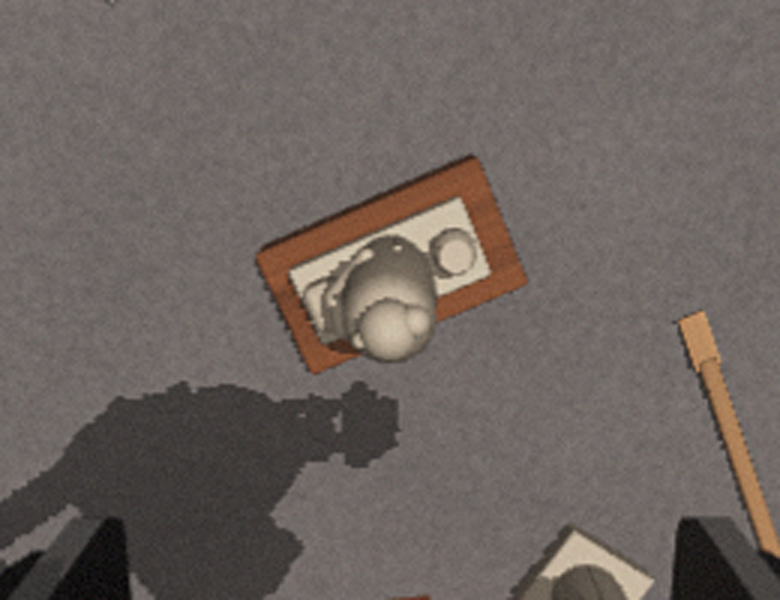

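The oblong figure stands parallel and centred on its plinth. In the crop the foot corners are (290,270), (460,198) and (492,275), and the plinth corners are (258,258), (474,162), (527,280) and (315,372).

Run:
```python
from h import *
f=np.load("w3.npz");c=(f["K"],f["d"],f["T"])
o=np.array([121,70])
F=cast(c,np.array([(290,270),(460,198),(492,275)])/3+o,44)[:,:2];P=cast(c,np.array([(258,258),(474,162),(527,280),(315,372)])/3+o,30)[:,:2]
print((F[0]+F[2])/2,P.mean(0),F,P)
```

```text
[378.02838974 283.92021053] [378.51674735 282.63776257] [[333.06912244 290.51907959]
 [412.10959743 313.15455422]
 [422.98765703 277.32134146]] [[317.40532865 295.54618856]
 [420.83193771 326.80467175]
 [440.23262343 270.25458372]
 [335.5970996  237.94560625]]
```

Call:
{"op": "move_arm", "data": {
  "moves": [
    [[-1,0.004,0.055,0.01,0,0,0],[-1,0.008,0.11,0.02,0,0,0],[-1,0.012,0.165,0.03,0,0,0],[-1,0.016,0.22,0.03,0,0,0],[-1,0.018,0.249,0.032,0,0,0]]
  ]
}}

```text
clock: 10.38
ee_pos: [628.7, 273.2, 282.5]
eef_rot: [-179.8, 0.1, 83.1]
ft_force: [0.5, 0.1, -0.7]
width: 1.003
grip_force: 0.0
```

Call:
{"op": "move_arm", "data": {
  "moves": [
    [[-1,0,0,0.06,0,0,0],[-1,0,0,0.08,0,0,0],[-1,0,0,0.08,0,0,0]]
  ]
}}

```text
clock: 10.75
ee_pos: [625.3, 273.7, 202.1]
eef_rot: [-179.7, 0.1, 83.2]
ft_force: [-0.4, 0.7, -0.6]
width: 1.0
grip_force: 0.0
```

Run:
```python
from h import *
im,c=look("wrist");delta([628,275,58])
np.savez("w4.npz",im=im,K=c[0],d=c[1],T=c[2])
print(proj(c,[[628,275,0],[628,275,90]]))
cv2.imwrite("pics/w4.png",im[:,:,::-1])
```

```text
pos [626.7 274.2 205.1] yaw 83.2 q [17. 12. 86.  0. 81. 24.] t 10.8 shift [0.0011 0.0014 0.1471] wz 0
[[257.5832  167.71342]
 [258.0674  190.77238]]
```

View pics/w4.png

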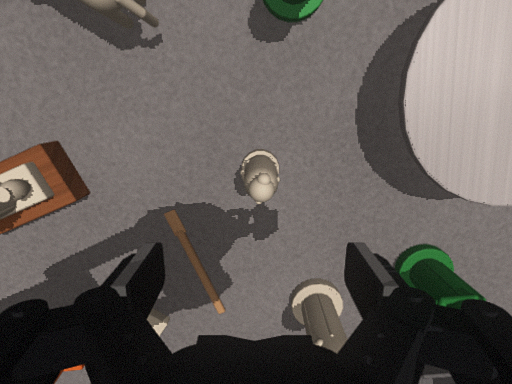

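The small round figure has its foot at columns 240–280 with its far edge at row 151, and its head at about (262,188). The big figure's foot is visible at (317,303).

Run:
```python
from h import *
f=np.load("w4.npz");c=(f["K"],f["d"],f["T"]);im=f["im"]
Q=R.from_euler("xyz",[180,0,83.2],degrees=True).as_matrix()
p=cast(c,[(260.5,151),(241,170),(280.5,170)],14)[:,:2];tx=Q[:2,0]
print(p, "from top edge",p[0]-20*tx,"head",cast(c,[(262,188)],90)[:,:2],"wid",np.linalg.norm(p[1]-p[2]))
o=p[0]-20*tx;delta([*o,58])
q=cast(c,[(293,303),(343,303),(318,285)],14)[:,:2];print("big",(q[0]+q[1])/2,q[2]-31*tx,np.linalg.norm(q[1]-q[0]))
```

```text
[[633.31637953 295.11563301]
 [610.64240154 277.58051077]
 [651.96220175 272.69390917]] from top edge [630.94830017 275.25632285] head [[631.44716285 276.96033502]] wid 41.60774884651344
pos [626.7 274.2 205.1] yaw 83.2 q [17. 12. 86.  0. 81. 24.] t 10.8 shift [0.0017 0.0043 0.1471] wz 0
big [680.97376507 105.25771964] [678.91790415  99.01588956] 59.65899441228583
```

Call:
{"op": "move_arm", "data": {
  "moves": [
    [[-1,0.001,0.0045,0.05,0,0,0],[-1,0.001,0.0045,0.1,0,0,0],[-1,0.001,0.0045,0.13,0,0,0],[-1,0.001,0.0045,0.147,0,0,0],[-1,0.001,0.0045,0.147,0,0,0]]
  ]
}}

```text
clock: 11.42
ee_pos: [632.2, 274.9, 59.2]
eef_rot: [180.0, -0.0, 83.2]
ft_force: [0.7, 0.0, -0.3]
width: 0.996
grip_force: 0.0
```

Call:
{"op": "move_arm", "data": {
  "moves": [
    [[0.3,0,0,0,0,0,0],[0.6,0,0,0,0,0,0],[1,0,0,0,0,0,0],[1,0,0,0,0,0,0],[1,0,0,0,0,0,0]]
  ],
  "newtons": 30
}}

```text
clock: 12.05
ee_pos: [632.4, 274.9, 59.6]
eef_rot: [179.9, -0.0, 83.2]
ft_force: [-1.1, 0.1, 3.7]
width: 0.338
grip_force: 33.8
```

Call:
{"op": "move_arm", "data": {
  "moves": [
    [[1,0,0,-0.01,0,0,0],[1,0,0,-0.04,0,0,0],[1,0,0,-0.09,0,0,0],[1,0,0,-0.14,0,0,0],[1,0,0,-0.18,0,0,0]]
  ]
}}

```text
clock: 12.68
ee_pos: [631.9, 274.5, 240.7]
eef_rot: [179.9, -0.0, 83.2]
ft_force: [-0.3, 0.6, -1.3]
width: 0.337
grip_force: 33.4
```

Call:
{"op": "move_arm", "data": {
  "moves": [
    [[1,-0.03,-0.008,0,0,0,0],[1,-0.08,-0.022,0,0,0,0],[1,-0.13,-0.036,0,0,0,0],[1,-0.18,-0.05,0,0,0,0],[1,-0.23,-0.064,0,0,0,0]]
  ]
}}

```text
clock: 13.3
ee_pos: [539.8, 52.4, 238.1]
eef_rot: [-180.0, 0.0, 83.2]
ft_force: [-0.3, -0.8, -1.6]
width: 0.339
grip_force: 33.4
```

Call:
{"op": "move_arm", "data": {
  "moves": [
    [[1,-0.05,-0.014,0,0,0,0],[1,-0.1,-0.028,0,0,0,0],[1,-0.15,-0.042,0,0,0,0],[1,-0.2,-0.056,0,0,0,0],[1,-0.25,-0.07,0,0,0,0]]
  ]
}}

```text
clock: 13.92
ee_pos: [440.6, -187.3, 238.2]
eef_rot: [-180.0, -0.0, 83.2]
ft_force: [0.3, -0.1, -1.8]
width: 0.338
grip_force: 33.4
```

Call:
{"op": "move_arm", "data": {
  "moves": [
    [[1,-0.05,-0.014,0,0,0,0],[1,-0.1,-0.028,0,0,0,0],[1,-0.15,-0.042,0,0,0,0],[1,-0.18,-0.05,0,0,0,0],[1,-0.192,-0.054,0,0,0,0]]
  ]
}}

```text
clock: 14.55
ee_pos: [364.4, -371.3, 238.1]
eef_rot: [-180.0, -0.0, 83.1]
ft_force: [0.8, 0.4, -1.6]
width: 0.341
grip_force: 33.4
```

Call:
{"op": "move_arm", "data": {
  "moves": [
    [[1,0,0,0,0,0,0],[1,0,0,0,0,0,0],[1,0,0,0,0,0,0]]
  ]
}}

```text
clock: 14.92
ee_pos: [366.0, -369.4, 238.5]
eef_rot: [180.0, -0.0, 83.3]
ft_force: [-0.2, -0.2, -1.0]
width: 0.342
grip_force: 33.4
```

Run:
```python
from h import *
im,c=look("wrist");delta([354,-285,110])
np.savez("w5.npz",im=im,K=c[0],d=c[1],T=c[2])
print(proj(c,[[354,-285,30]]))
cv2.imwrite("pics/w5.png",im[:,:,::-1])
for k2 in blobs(wood(im),300): print(cv2.boundingRect(k2),rect(c,k2,30))
```

```text
pos [ 365.9 -369.5  238.6] yaw 83.3 q [-53. -11. 107.   0.  84. -47.] t 15.0 shift [ 0.0825 -0.0218  0.1286] wz 0
[[233.29158   90.762344]]
(204, 63, 59, 62) [ 353.2 -288.5   60.6   60.4   -6.6]
(448, 0, 64, 83) [ 600.9 -270.1   81.1   58.7  -82.7]
```

View pics/w5.png

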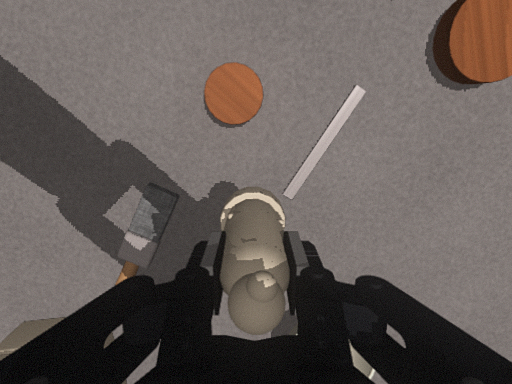

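The small plinth is a clean circle at (233,94), 60.5 mm across. The held foot's rim spans columns 220–285 with its far edge at row 187.

Run:
```python
from h import *
f=np.load("w5.npz");c=(f["K"],f["d"],f["T"]);s=robot.get_state()
Q=R.from_euler("xyz",s["eef_rot"],degrees=True).as_matrix()
p=cast(c,[(253,187),(220.5,216),(285,216)],s["ee_pos"][2]-45.6)
print(((p-s["ee_pos"])@Q).round(1))
delta([353.2,-287.5,96])
```

```text
[[ 23.7  -0.6  45.6]
 [  5.5 -20.3  45.6]
 [  5.5  18.6  45.6]]
pos [ 365.9 -369.5  238.6] yaw 83.3 q [-53. -11. 107.   0.  84. -47.] t 15.0 shift [ 0.0799 -0.0223  0.1426] wz 0
```

Call:
{"op": "move_arm", "data": {
  "moves": [
    [[1,0.03,-0.009,0,0,0,0],[1,0.07,-0.02,0,0,0,0],[1,0.078,-0.022,0.03,0,0,0],[1,0.078,-0.022,0.07,0,0,0],[1,0.078,-0.022,0.11,0,0,0]]
  ]
}}

```text
clock: 15.6
ee_pos: [353.3, -289.8, 128.0]
eef_rot: [179.9, 0.1, 83.3]
ft_force: [0.6, 0.2, -1.8]
width: 0.342
grip_force: 33.4
```

Call:
{"op": "move_arm", "data": {
  "moves": [
    [[1,0,0,0.02,0,0,0],[1,0,0,0.03,0,0,0],[1,0,0,0.034,0,0,0],[1,0,0,0.036,0,0,0],[1,0,0,0.036,0,0,0]]
  ]
}}

```text
clock: 16.23
ee_pos: [353.3, -290.7, 93.4]
eef_rot: [179.9, 0.1, 83.2]
ft_force: [0.7, -0.2, -1.7]
width: 0.342
grip_force: 33.4
```

Call:
{"op": "move_arm", "data": {
  "moves": [
    [[1,0,0,0.0005,0,0,0],[1,0,0,0.001,0,0,0],[1,0,0,0.0015,0,0,0],[1,0,0,0.002,0,0,0],[1,0,0,0.002,0,0,0]]
  ]
}}

```text
clock: 16.85
ee_pos: [352.8, -290.2, 90.4]
eef_rot: [-180.0, -0.0, 83.2]
ft_force: [-0.3, -0.9, -1.5]
width: 0.339
grip_force: 33.4
```

Call:
{"op": "move_arm", "data": {
  "moves": [
    [[1,0,0.0005,0.0005,0,0,0],[1,0,0.0005,0.001,0,0,0],[1,0,0.0005,0.001,0,0,0]]
  ]
}}

```text
clock: 17.23
ee_pos: [353.4, -290.4, 89.7]
eef_rot: [180.0, 0.0, 83.2]
ft_force: [0.3, 0.2, -0.7]
width: 0.339
grip_force: 33.5
```

Call:
{"op": "move_arm", "data": {
  "moves": [
    [[1,0,0,0.0005,0,0,0],[1,0,0,0.0007,0,0,0],[1,0,0,0.0007,0,0,0]]
  ]
}}

```text
clock: 17.6
ee_pos: [353.4, -290.6, 89.6]
eef_rot: [-180.0, 0.0, 83.2]
ft_force: [-3.1, 1.2, 4.8]
width: 0.339
grip_force: 34.1
```

Contact. Release, go up, look.

Call:
{"op": "move_arm", "data": {
  "moves": [
    [[0,0,0,0,0,0,0],[-0.5,0,0,0,0,0,0],[-1,0,0,0,0,0,0],[-1,0,0,0,0,0,0],[-1,0,0,-0.01,0,0,0]]
  ]
}}

```text
clock: 18.23
ee_pos: [352.8, -289.7, 98.2]
eef_rot: [-179.9, -0.1, 83.2]
ft_force: [-0.6, 0.0, -0.1]
width: 1.001
grip_force: 0.0
```

Call:
{"op": "move_arm", "data": {
  "moves": [
    [[-1,0,0,-0.04,0,0,0],[-1,0,0,-0.09,0,0,0],[-1,0,0,-0.14,0,0,0],[-1,0,0,-0.18,0,0,0],[-1,0,0,-0.18,0,0,0]]
  ]
}}

```text
clock: 18.85
ee_pos: [354.6, -291.7, 284.3]
eef_rot: [179.6, 0.4, 83.2]
ft_force: [-0.6, -0.3, -1.5]
width: 1.001
grip_force: 0.0
```

Run:
```python
from h import *
im,c=look("wrist");delta([458,95,260])
np.savez("w6.npz",im=im,K=c[0],d=c[1],T=c[2])
u=proj(c,[[353.5,-288,40]])[0].astype(int);print(u-[80,70])
cv2.imwrite("pics/w6.png",cv2.resize(im[u[1]-70:u[1]+80,u[0]-80:u[0]+80,::-1],None,fx=4,fy=4,interpolation=cv2.INTER_CUBIC))
```

```text
pos [ 353.9 -290.9  281.3] yaw 83.2 q [-49. -22. 111.  -0.  90. -42.] t 18.9 shift [0.3956 0.0575 0.0203] wz 0
[171  88]
```

View pics/w6.png

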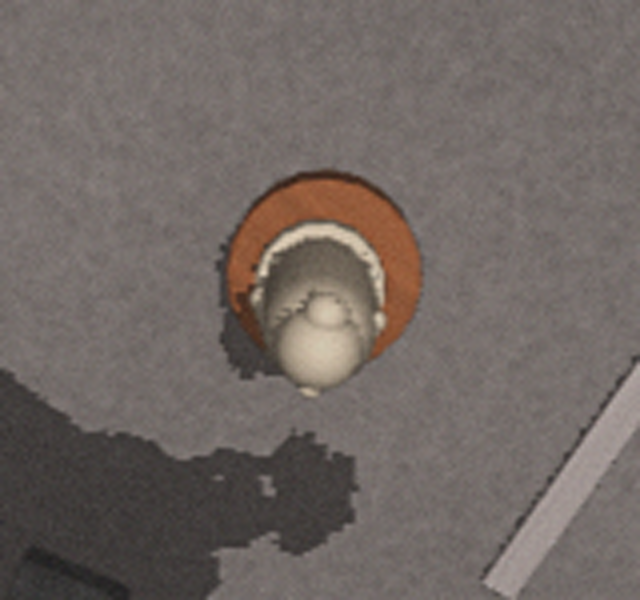

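The small figure stands upright. Its foot spans crop columns 257–385 inside the plinth at 229–422, roughly centred.

Call:
{"op": "move_arm", "data": {
  "moves": [
    [[-1,0.05,0.007,0.005,0,0,0],[-1,0.1,0.014,0.01,0,0,0],[-1,0.15,0.021,0.015,0,0,0],[-1,0.2,0.028,0.02,0,0,0],[-1,0.25,0.036,0.02,0,0,0]]
  ]
}}

```text
clock: 19.52
ee_pos: [417.8, -44.5, 256.4]
eef_rot: [-179.8, -0.0, 83.2]
ft_force: [0.3, -1.1, -0.4]
width: 0.998
grip_force: 0.0
```

Call:
{"op": "move_arm", "data": {
  "moves": [
    [[-1,0.05,0.007,0,0,0,0],[-1,0.1,0.015,0,0,0,0],[-1,0.135,0.02,0,0,0,0],[-1,0.145,0.021,0,0,0,0],[-1,0.145,0.021,0,0,0,0]]
  ]
}}

```text
clock: 20.15
ee_pos: [456.2, 95.1, 257.6]
eef_rot: [-179.9, 0.0, 83.2]
ft_force: [-0.6, 0.5, -0.4]
width: 1.003
grip_force: 0.0
```

Run:
```python
from h import *
f=np.load("w6.npz");c=(f["K"],f["d"],f["T"]);o=np.array([171,88])
P=cast(c,np.array([(325,176),(229,272),(422,272)])/4+o,30)[:,:2];F=cast(c,np.array([(321,222),(257,280),(385,280)])/4+o,44)[:,:2]
ax=np.array([.118,.993]);print(P[0]-31*ax,(P[1]+P[2])/2,F[0]-20*ax,(F[1]+F[2])/2)
im,c=look("wrist");delta([458,95,86])
np.savez("w7.npz",im=im,K=c[0],d=c[1],T=c[2])
cv2.imwrite("pics/w7.png",im[:,:,::-1])
```

```text
[ 354.38195387 -288.36285114] [ 354.62193953 -287.1243827 ] [ 353.01607112 -289.37405663] [ 353.24967718 -286.91973866]
pos [456.4  94.5 257.9] yaw 83.2 q [  3. -20. 112.  -0.  88.   9.] t 20.2 shift [0.0008 0.0018 0.1719] wz 0
```

View pics/w7.png

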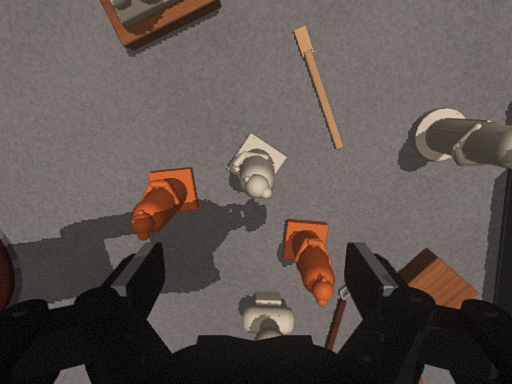

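The square figure's foot has its far corner at (250,134) and right corner at (286,160), with the left edge running down to (229,163). The head is at (258,186). The orange look-alikes are at (172,200) and (310,260).

Run:
```python
from h import *
f=np.load("w7.npz");c=(f["K"],f["d"],f["T"]);im=f["im"]
edge(im,c,(250,134),(286,160),14,w=5);edge(im,c,(250,134),(231,160),14,w=4)
p=cast(c,[(250,134),(286,160)],14)[:,:2];d=p[1]-p[0];u=d/np.linalg.norm(d);print(p,np.linalg.norm(d),np.degrees(np.arctan2(u[1],u[0])))
n=np.array([u[1],-u[0]]);o=(p[0]+p[1])/2+27*n;print("o",o,"head",cast(c,[(258,186)],122)[:,:2])
delta([*o,86])
```

```text
edge yaw -41.25 pt [478.4 111.9] n 60 med res 0.18
edge yaw 52.56 pt [442.1 115.3] n 60 med res 0.55
[[454.67490673 129.77012072]
 [494.69466346  93.31745864]] 54.132961318910695 -42.32934520224486
o [456.50322155  91.58305956] head [[459.19228466  94.0616094 ]]
pos [456.4  94.5 257.9] yaw 83.2 q [  3. -20. 112.  -0.  88.   9.] t 20.2 shift [-0.0028  0.0008  0.1719] wz 0
```

Call:
{"op": "move_arm", "data": {
  "moves": [
    [[-1,-0.002,0.0015,0.05,0,0,0],[-1,-0.002,0.0015,0.1,0,0,0],[-1,-0.002,0.0015,0.14,0,0,0],[-1,-0.002,0.0015,0.163,0,0,0],[-1,-0.002,0.0015,0.17,0,0,0]]
  ]
}}

```text
clock: 20.82
ee_pos: [456.6, 91.7, 86.9]
eef_rot: [-179.8, 0.0, 83.1]
ft_force: [-0.4, 0.6, 0.1]
width: 1.0
grip_force: 0.0
```

Call:
{"op": "move_arm", "data": {
  "moves": [
    [[0.3,0,0,0,0,0,0],[0.6,0,0,0,0,0,0],[1,0,0,0,0,0,0],[1,0,0,0,0,0,0],[1,0,0,0,0,0,0]]
  ],
  "newtons": 40
}}

```text
clock: 21.45
ee_pos: [458.9, 93.0, 90.3]
eef_rot: [179.9, -0.0, 83.2]
ft_force: [-2.0, -0.2, 4.8]
width: 0.388
grip_force: 40.0
```

Call:
{"op": "move_arm", "data": {
  "moves": [
    [[1,0,0,-0.01,0,0,0],[1,0,0,-0.04,0,0,0],[1,0,0,-0.09,0,0,0],[1,0,0,-0.14,0,0,0],[1,0,0,-0.18,0,0,0]]
  ]
}}

```text
clock: 22.08
ee_pos: [458.0, 93.0, 271.0]
eef_rot: [179.9, -0.0, 83.2]
ft_force: [0.1, 0.1, -1.8]
width: 0.386
grip_force: 40.4
```

Call:
{"op": "move_arm", "data": {
  "moves": [
    [[1,-0.02,0.018,0,0,0,0],[1,-0.055,0.05,0,0,0,0],[1,-0.092,0.085,0,0,0,0],[1,-0.128,0.119,0,0,0,0],[1,-0.165,0.153,0,0,0,0]]
  ]
}}

```text
clock: 22.7
ee_pos: [590.9, -90.2, 268.4]
eef_rot: [-180.0, -0.0, 83.2]
ft_force: [0.4, 1.0, -1.9]
width: 0.384
grip_force: 40.4
```

Call:
{"op": "move_arm", "data": {
  "moves": [
    [[1,-0.037,0.034,0,0,0,0],[1,-0.075,0.069,0,0,0,0],[1,-0.092,0.085,0,0,0,0],[1,-0.092,0.085,0,0,0,0],[1,-0.092,0.085,0,0,0,0]]
  ]
}}

```text
clock: 23.32
ee_pos: [663.4, -189.7, 268.3]
eef_rot: [-179.9, -0.0, 83.2]
ft_force: [0.6, -0.9, -2.7]
width: 0.385
grip_force: 40.8
```

Run:
```python
from h import *
im,c=look("wrist");delta([667,-104,150])
np.savez("w8.npz",im=im,K=c[0],d=c[1],T=c[2])
cv2.imwrite("pics/w8.png",im[:,:,::-1])
for k2 in blobs(wood(im),300): print(cv2.boundingRect(k2),rect(c,k2,30))
```

```text
pos [ 663.4 -189.5  268.6] yaw 83.2 q [-22.  11.  82.   0.  87. -15.] t 23.4 shift [ 0.0852 -0.0064  0.1187] wz 0
(6, 235, 58, 49) [ 366.9 -280.2   69.8   60.9   30.5]
(355, 194, 149, 152) [ 873.7 -375.   231.2  183.5  -89.9]
(190, 186, 28, 55) [ 588.5 -244.6   78.2   25.    68.7]
(152, 114, 14, 76) [ 550.7 -163.5   92.5    8.8   73. ]
(206, 38, 96, 102) [ 671.9 -107.2   80.    79.7   43.1]
(20, 0, 109, 56) [493.5 -22.7 108.7  52.1  -6.3]
```

View pics/w8.png

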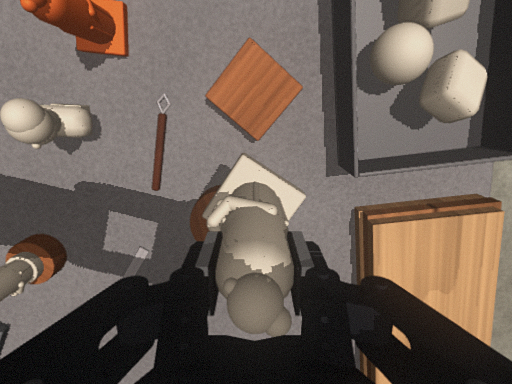

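The square plinth is at (206–302, 38–140) px, 80×80 mm at yaw 43.1. The held foot's far corner is at (243,155) and its right corner at (305,195).

Run:
```python
from h import *
f=np.load("w8.npz");c=(f["K"],f["d"],f["T"]);im=f["im"];s=robot.get_state();z=s["ee_pos"][2]-76.3
edge(im,c,(243,155),(305,195),z,w=5);edge(im,c,(243,155),(225,182),z,w=4)
edge(im,c,(250,38),(302,88),30,w=5);edge(im,c,(250,38),(206,98),30,w=5)
p=cast(c,[(243,154.5),(305,195)],z)[:,:2];d=p[1]-p[0];u=d/np.linalg.norm(d);print(p,np.linalg.norm(d),np.degrees(np.arctan2(u[1],u[0])))
n=np.array([u[1],-u[0]]);o=(p[0]+p[1])/2+27*n
Q=R.from_euler("xyz",s["eef_rot"],degrees=True).as_matrix()
print("o",o,"in tool",(np.r_[o-s["ee_pos"][:2],0]@Q))
delta([671,-106.5,130])
```

```text
edge yaw -40.38 pt [ 681.7 -169.5] n 60 med res 0.13
edge yaw 49.22 pt [ 653.3 -158.7] n 60 med res 0.0Traceback (most recent call last):
  File "<stdin>", line 4, in <module>
  File "h.py", line 54, in edge
    P=cast(c,pts,z)[:,:2].astype(np.float32);v=cv2.fitLine(P,cv2.DIST_HUBER,0,.01,.01).ravel()
      ~~~~^^^^^^^^^
  File "h.py", line 12, in cast
    u=cv2.undistortPoints(np.float32(px).reshape(-1,1,2),K,d).reshape(-1,2)
      ~~~~~~~~~~~~~~~~~~~^^^^^^^^^^^^^^^^^^^^^^^^^^^^^^^^^^^^
cv2.error: OpenCV(4.12.0) /io/opencv/modules/calib3d/src/undistort.dispatch.cpp:347: error: (-215:Assertion failed) CV_IS_MAT(_src) && CV_IS_MAT(_dst) && (_src->rows == 1 || _src->cols == 1) && (_dst->rows == 1 || _dst->cols == 1) && _src->cols + _src->rows - 1 == _dst->rows + _dst->cols - 1 && (CV_MAT_TYPE(_src->type) == CV_32FC2 || CV_MAT_TYPE(_src->type) == CV_64FC2) && (CV_MAT_TYPE(_dst->type) == CV_32FC2 || CV_MAT_TYPE(_dst->type) == CV_64FC2) in function 'cvUndistortPointsInternal'
```

Run:
```python
from h import *
f=np.load("w8.npz");c=(f["K"],f["d"],f["T"]);im=f["im"];s=robot.get_state();z=s["ee_pos"][2]-76.3
edge(im,c,(250,38),(302,88),30,thr=5,w=5);edge(im,c,(250,38),(206,98),30,thr=5,w=5)
# origin from the two fitted foot edges, 27 mm inside each
a=np.radians(-40.6);u=np.array([np.cos(a),np.sin(a)]);n=np.array([-u[1],u[0]])  # n: outward from the far edge, u: away from left edge
o=(np.dot([681.7,-169.5],n)-27)*n+(np.dot([653.3,-158.7],u)+27)*u
Q=R.from_euler("xyz",s["eef_rot"],degrees=True).as_matrix()
print("o",o,"in tool",(np.r_[o-s["ee_pos"][:2],0]@Q))
delta([671,-106.5,130])
```

```text
edge yaw -47.3 pt [704.6 -82.6] n 60 med res 0.25
edge yaw 42.95 pt [644.1 -77.6] n 60 med res 0.17
o [ 662.9205893  -188.96450966] in tool [ 0.43143118 -0.5175176   0.00062286]
pos [ 663.4 -189.5  268.6] yaw 83.2 q [-22.  11.  82.   0.  87. -15.] t 23.4 shift [ 0.0832 -0.0021  0.1387] wz 0
```

Call:
{"op": "move_arm", "data": {
  "moves": [
    [[1,0.03,0,0,0,0,0.05],[1,0.07,-0.001,0,0,0,0.112],[1,0.083,-0.0015,0.03,0,0,0.112],[1,0.083,-0.0015,0.07,0,0,0.112],[1,0.083,-0.0015,0.11,0,0,0.112]]
  ]
}}

```text
clock: 24.0
ee_pos: [671.9, -106.2, 158.6]
eef_rot: [179.9, -0.0, 76.9]
ft_force: [0.1, 0.6, -3.2]
width: 0.385
grip_force: 40.8
```

Call:
{"op": "move_arm", "data": {
  "moves": [
    [[1,0,0,0.02,0,0,0],[1,0,0,0.029,0,0,0],[1,0,0,0.033,0,0,0],[1,0,0,0.035,0,0,0],[1,0,0,0.035,0,0,0]]
  ]
}}

```text
clock: 24.62
ee_pos: [672.9, -108.1, 125.0]
eef_rot: [179.9, 0.0, 76.8]
ft_force: [0.2, 0.6, -2.3]
width: 0.385
grip_force: 40.7
```

Call:
{"op": "move_arm", "data": {
  "moves": [
    [[1,0,0,0.0005,0,0,0],[1,0,0,0.001,0,0,0],[1,0,0,0.0015,0,0,0],[1,0,0,0.002,0,0,0],[1,0,0,0.002,0,0,0]]
  ]
}}

```text
clock: 25.25
ee_pos: [672.2, -107.9, 121.7]
eef_rot: [-180.0, 0.0, 76.8]
ft_force: [-0.2, -0.3, -1.4]
width: 0.387
grip_force: 40.7
```

Call:
{"op": "move_arm", "data": {
  "moves": [
    [[1,0.0006,-0.0006,0.0003,0,0,0],[1,0.0006,-0.0006,0.0007,0,0,0],[1,0.0006,-0.0006,0.001,0,0,0],[1,0.0006,-0.0006,0.001,0,0,0]]
  ]
}}

```text
clock: 25.75
ee_pos: [671.8, -107.2, 120.8]
eef_rot: [-180.0, -0.0, 76.8]
ft_force: [-0.5, 0.2, -2.9]
width: 0.385
grip_force: 40.7
```

Call:
{"op": "move_arm", "data": {
  "moves": [
    [[1,0,0,0.0004,0,0,0],[1,0,0,0.0008,0,0,0],[1,0,0,0.0008,0,0,0]]
  ]
}}

```text
clock: 26.12
ee_pos: [671.9, -107.2, 120.4]
eef_rot: [180.0, 0.0, 76.8]
ft_force: [-1.1, 0.2, -0.0]
width: 0.383
grip_force: 41.0
```

Call:
{"op": "move_arm", "data": {
  "moves": [
    [[1,0,0,0.0003,0,0,0],[1,0,0,0.0003,0,0,0]]
  ]
}}

```text
clock: 26.38
ee_pos: [671.9, -107.2, 120.4]
eef_rot: [180.0, 0.0, 76.8]
ft_force: [-2.4, 0.5, 2.3]
width: 0.382
grip_force: 41.4
```

Call:
{"op": "move_arm", "data": {
  "moves": [
    [[0,0,0,0,0,0,0],[-0.5,0,0,0,0,0,0],[-1,0,0,0,0,0,0],[-1,0,0,0,0,0,0],[-1,0,0,-0.01,0,0,0]]
  ]
}}

```text
clock: 27.0
ee_pos: [671.1, -107.0, 128.8]
eef_rot: [-179.9, -0.0, 76.8]
ft_force: [-0.2, 0.5, -0.0]
width: 1.001
grip_force: 0.0
```

Call:
{"op": "move_arm", "data": {
  "moves": [
    [[-1,0,0,-0.04,0,0,0],[-1,0,0,-0.09,0,0,0],[-1,0,0,-0.14,0,0,0],[-1,0,0,-0.17,0,0,0],[-1,0,0,-0.17,0,0,0]]
  ]
}}

```text
clock: 27.62
ee_pos: [673.3, -107.5, 305.0]
eef_rot: [179.5, 0.0, 76.8]
ft_force: [0.4, 0.2, 0.4]
width: 1.002
grip_force: 0.0
```

Run:
```python
from h import *
im,c=look("wrist");delta([679,102,280])
np.savez("w9.npz",im=im,K=c[0],d=c[1],T=c[2])
u=proj(c,[[671.5,-107,40]])[0].astype(int);print(u-[80,70])
cv2.imwrite("pics/w9.png",cv2.resize(im[u[1]-70:u[1]+80,u[0]-80:u[0]+80,::-1],None,fx=4,fy=4,interpolation=cv2.INTER_CUBIC))
```

```text
pos [ 672.3 -107.3  301.7] yaw 76.8 q [-15.   9.  81.   0.  90.  -2.] t 27.7 shift [ 0.2053 -0.0415  0.0216] wz 0
[171  89]
```

View pics/w9.png

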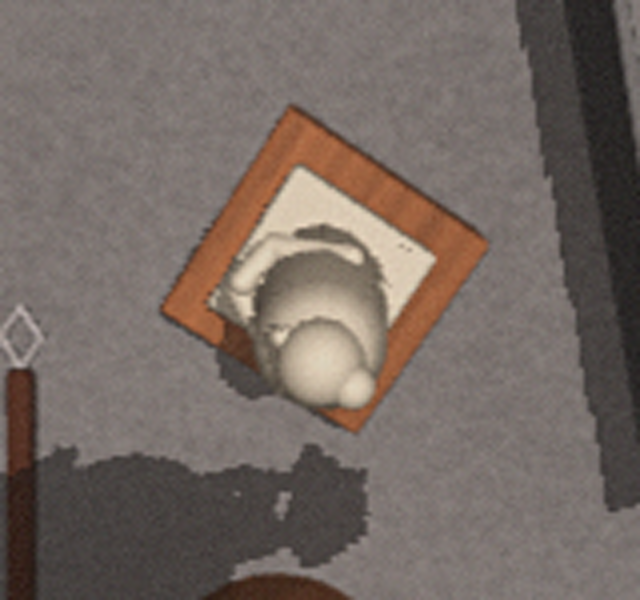

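The square figure's foot is parallel to the plinth and centred on it. Next is the big round figure.

Call:
{"op": "move_arm", "data": {
  "moves": [
    [[-1,0.05,-0.01,0.006,0,0,0],[-1,0.1,-0.02,0.012,0,0,0],[-1,0.15,-0.03,0.018,0,0,0],[-1,0.195,-0.04,0.02,0,0,0],[-1,0.205,-0.0415,0.02,0,0,0]]
  ]
}}

```text
clock: 28.3
ee_pos: [676.9, 104.6, 276.4]
eef_rot: [-179.7, 0.1, 77.0]
ft_force: [-0.6, -0.6, -0.4]
width: 1.001
grip_force: 0.0
```

Call:
{"op": "move_arm", "data": {
  "moves": [
    [[-1,0,0,0,0,0,0],[-1,0,0,0,0,0,0]]
  ]
}}

```text
clock: 28.55
ee_pos: [678.3, 100.5, 279.0]
eef_rot: [-179.9, 0.0, 76.7]
ft_force: [0.0, -0.7, -0.3]
width: 1.003
grip_force: 0.0
```

Run:
```python
from h import *
im,c=look("wrist");delta([679,102,108])
np.savez("w10.npz",im=im,K=c[0],d=c[1],T=c[2])
cv2.imwrite("pics/w10.png",im[:,:,::-1])
f=np.load("w9.npz");c=(f["K"],f["d"],f["T"]);o=np.array([171,89])
P=cast(c,np.array([(291,104),(489,240),(358,434),(162,310)])/4+o,30)[:,:2].mean(0)
F=cast(c,np.array([(209,299),(436,257)])/4+o,44)[:,:2].mean(0);print(P,F)
```

```text
pos [678.4 100.4 279.3] yaw 76.7 q [ 2. 10. 82. -0. 88. 16.] t 28.6 shift [0.0018 0.0003 0.1713] wz 0
[ 672.98037355 -107.43829665] [ 672.37719432 -105.63439061]
```

View pics/w10.png

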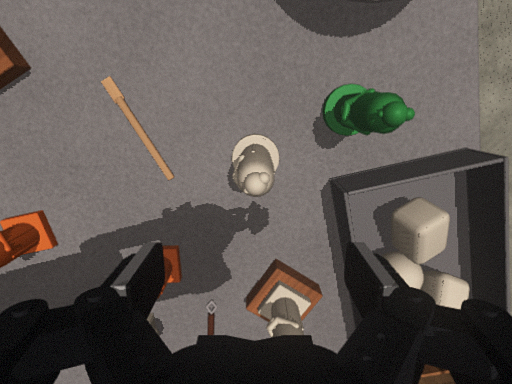

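The big figure's foot spans columns 232–279 with its far edge at row 135, and the head is at about (257,183). The green look-alike is at (350,110), well clear.

Run:
```python
from h import *
f=np.load("w10.npz");c=(f["K"],f["d"],f["T"]);s=robot.get_state()
Q=R.from_euler("xyz",s["eef_rot"],degrees=True).as_matrix()
p=cast(c,[(256,135),(232.5,158),(279,158)],14);print(((p-s["ee_pos"])@Q).round(1), ((cast(c,[(257,184)],140)-s["ee_pos"])@Q).round(1))
delta([679,102,108])
```

```text
[[ 31.2   2.  265.3]
 [  1.7 -28.4 265.3]
 [  1.7  31.8 265.3]] [[  0.5   2.3 139.3]]
pos [678.4 100.4 279.3] yaw 76.7 q [ 2. 10. 82. -0. 88. 16.] t 28.6 shift [0.0018 0.0003 0.1713] wz 0
```

Call:
{"op": "move_arm", "data": {
  "moves": [
    [[-1,0,0.002,0.05,0,0,0],[-1,0,0.002,0.1,0,0,0],[-1,0,0.002,0.14,0,0,0],[-1,0,0.002,0.163,0,0,0],[-1,0,0.002,0.17,0,0,0]]
  ]
}}

```text
clock: 29.22
ee_pos: [679.8, 100.7, 108.4]
eef_rot: [-179.9, 0.0, 76.7]
ft_force: [0.5, 0.2, 1.2]
width: 1.002
grip_force: 0.0
```

Call:
{"op": "move_arm", "data": {
  "moves": [
    [[0.3,0,0,0,0,0,0],[0.6,0,0,0,0,0,0],[1,0,0,0,0,0,0],[1,0,0,0,0,0,0],[1,0,0,0,0,0,0]]
  ],
  "newtons": 45
}}

```text
clock: 29.85
ee_pos: [681.1, 101.7, 112.0]
eef_rot: [179.9, -0.0, 76.8]
ft_force: [-1.2, -0.1, 6.8]
width: 0.4
grip_force: 44.9
```

Call:
{"op": "move_arm", "data": {
  "moves": [
    [[1,0,0,-0.01,0,0,0],[1,0,0,-0.04,0,0,0],[1,0,0,-0.09,0,0,0],[1,0,0,-0.15,0,0,0],[1,0,0,-0.2,0,0,0]]
  ]
}}

```text
clock: 30.48
ee_pos: [680.3, 101.4, 312.3]
eef_rot: [179.9, -0.0, 76.8]
ft_force: [0.6, 0.3, -1.9]
width: 0.408
grip_force: 45.3
```

Call:
{"op": "move_arm", "data": {
  "moves": [
    [[1,-0.03,0.003,0,0,0,0],[1,-0.08,0.007,0,0,0,0],[1,-0.13,0.012,0,0,0,0],[1,-0.18,0.016,0,0,0,0],[1,-0.23,0.02,0,0,0,0]]
  ]
}}

```text
clock: 31.1
ee_pos: [646.5, -128.5, 309.5]
eef_rot: [-180.0, 0.0, 76.8]
ft_force: [0.4, 0.3, -2.5]
width: 0.41
grip_force: 45.3
```

Call:
{"op": "move_arm", "data": {
  "moves": [
    [[1,-0.05,0.004,0,0,0,0],[1,-0.1,0.009,0,0,0,0],[1,-0.15,0.013,0,0,0,0],[1,-0.2,0.018,0,0,0,0],[1,-0.23,0.02,0,0,0,0]]
  ]
}}

```text
clock: 31.72
ee_pos: [613.0, -357.8, 309.1]
eef_rot: [-180.0, 0.0, 76.7]
ft_force: [0.6, 0.3, -2.3]
width: 0.406
grip_force: 45.3
```

Call:
{"op": "move_arm", "data": {
  "moves": [
    [[1,0,0,0.03,0,0,0],[1,0,0,0.03,0,0,0],[1,0,0,0.03,0,0,0]]
  ]
}}

```text
clock: 32.1
ee_pos: [614.1, -355.1, 280.2]
eef_rot: [180.0, 0.0, 76.8]
ft_force: [0.5, -0.3, -1.3]
width: 0.404
grip_force: 45.4
```

Run:
```python
from h import *
im,c=look("wrist");delta([613,-260,150])
np.savez("w11.npz",im=im,K=c[0],d=c[1],T=c[2])
cv2.imwrite("pics/w11.png",im[:,:,::-1])
for k2 in blobs(wood(im),300): print(cv2.boundingRect(k2),rect(c,k2,30))
```

```text
pos [ 614.4 -355.2  281.1] yaw 76.8 q [-36.  13.  78.   0.  89. -23.] t 32.1 shift [ 0.0925 -0.0233  0.131 ] wz 0
(11, 130, 63, 51) [ 366.6 -286.6   66.3   61.3    6.1]
(199, 42, 79, 84) [ 616.4 -263.3   90.7   90.7  -13.1]
(380, 22, 132, 272) [ 850.3 -432.9  326.6  141.9  -90. ]
(153, 0, 10, 61) [ 543.2 -188.5   59.7    9.    72.8]
```

View pics/w11.png

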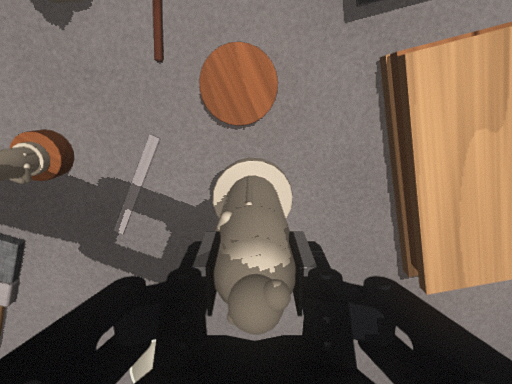

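The big plinth is at (238,84), 90.7 mm across. The held foot spans columns 212–292 with its far edge at row 160.

Run:
```python
from h import *
f=np.load("w11.npz");c=(f["K"],f["d"],f["T"]);s=robot.get_state()
Q=R.from_euler("xyz",s["eef_rot"],degrees=True).as_matrix()
p=cast(c,[(252,159),(212,194),(292,194)],s["ee_pos"][2]-98);print(((p-s["ee_pos"])@Q).round(1))
delta([616,-262.7,150])
```

```text
[[ 30.8  -2.1  98. ]
 [  3.7 -32.8  97.9]
 [  3.7  28.5  98. ]]
pos [ 614.4 -355.2  281.1] yaw 76.8 q [-36.  13.  78.   0.  89. -23.] t 32.1 shift [ 0.0905 -0.0198  0.131 ] wz 0
```

Call:
{"op": "move_arm", "data": {
  "moves": [
    [[1,0.03,-0.006,0,0,0,0],[1,0.075,-0.016,0,0,0,0],[1,0.0905,-0.019,0.03,0,0,0],[1,0.0905,-0.019,0.07,0,0,0],[1,0.0905,-0.019,0.105,0,0,0]]
  ]
}}

```text
clock: 32.78
ee_pos: [616.7, -261.0, 175.1]
eef_rot: [179.9, 0.0, 76.9]
ft_force: [0.7, -0.1, -1.9]
width: 0.405
grip_force: 45.5
```

Call:
{"op": "move_arm", "data": {
  "moves": [
    [[1,0,0,0.018,0,0,0],[1,0,0,0.026,0,0,0],[1,0,0,0.029,0,0,0],[1,0,0,0.031,0,0,0],[1,0,0,0.031,0,0,0]]
  ]
}}

```text
clock: 33.4
ee_pos: [616.6, -263.4, 144.8]
eef_rot: [179.9, 0.0, 76.8]
ft_force: [-0.0, -0.1, -2.4]
width: 0.405
grip_force: 45.5
```

Call:
{"op": "move_arm", "data": {
  "moves": [
    [[1,0,0,0.0005,0,0,0],[1,0,0,0.001,0,0,0],[1,0,0,0.001,0,0,0]]
  ]
}}

```text
clock: 33.78
ee_pos: [616.1, -263.1, 142.7]
eef_rot: [-180.0, -0.0, 76.8]
ft_force: [-0.7, -0.7, -2.3]
width: 0.405
grip_force: 45.5
```

Call:
{"op": "move_arm", "data": {
  "moves": [
    [[1,0,0,0.0004,0,0,0],[1,0,0,0.0008,0,0,0],[1,0,0,0.0008,0,0,0]]
  ]
}}

```text
clock: 34.15
ee_pos: [616.2, -263.0, 142.1]
eef_rot: [180.0, 0.0, 76.8]
ft_force: [-0.1, 0.6, -0.8]
width: 0.406
grip_force: 45.6
```

Call:
{"op": "move_arm", "data": {
  "moves": [
    [[1,0,0,0.0003,0,0,0],[1,0,0,0.0005,0,0,0],[1,0,0,0.0005,0,0,0]]
  ]
}}

```text
clock: 34.52
ee_pos: [616.2, -263.2, 142.0]
eef_rot: [180.0, 0.0, 76.8]
ft_force: [-2.1, 0.8, 2.5]
width: 0.406
grip_force: 46.0
```

Call:
{"op": "move_arm", "data": {
  "moves": [
    [[0,0,0,0,0,0,0],[-0.5,0,0,0,0,0,0],[-1,0,0,0,0,0,0],[-1,0,0,0,0,0,0],[-1,0,0,-0.01,0,0,0]]
  ]
}}

```text
clock: 35.15
ee_pos: [615.5, -262.7, 150.6]
eef_rot: [-179.9, -0.0, 76.8]
ft_force: [-0.2, -1.2, 0.4]
width: 1.0
grip_force: 0.0
```

Call:
{"op": "move_arm", "data": {
  "moves": [
    [[-1,0,0,-0.04,0,0,0],[-1,0,0,-0.09,0,0,0],[-1,0,0,-0.14,0,0,0],[-1,0,0,-0.16,0,0,0],[-1,0,0,-0.16,0,0,0]]
  ]
}}

```text
clock: 35.78
ee_pos: [616.7, -263.3, 313.3]
eef_rot: [179.8, 0.1, 76.8]
ft_force: [0.1, -0.6, -0.5]
width: 1.002
grip_force: 0.0
```

Run:
```python
from h import *
im,c=look("wrist");u=proj(c,[[616,-263,40]])[0].astype(int)
t=robot.grab_frame("top")
a=cv2.resize(im[u[1]-75:u[1]+75,u[0]-60:u[0]+60,::-1],(360,450),interpolation=cv2.INTER_CUBIC)
b=cv2.resize(t[:,:,::-1],(440,330));b=cv2.copyMakeBorder(b,0,120,0,0,cv2.BORDER_CONSTANT)
cv2.imwrite("pics/fin.png",np.hstack([a,b]));print(u-[60,75]);np.savez("w12.npz",K=c[0],d=c[1],T=c[2])
```

```text
[192  82]
```

View pics/fin.png

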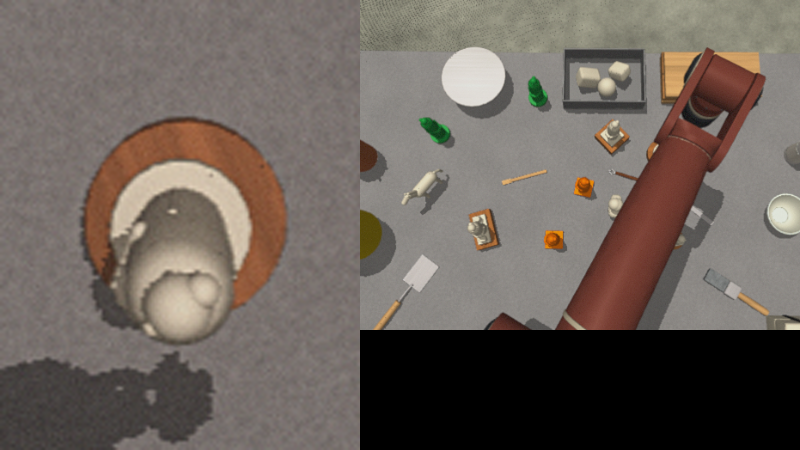

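The big figure is upright on its plinth: foot columns 110–252 inside 85–287, about 2 mm off centre. In the top view the other objects I can see, including the horse and the bust, are where they were.

Run:
```python
from h import *
f=np.load("w12.npz");c=(f["K"],f["d"],f["T"]);o=np.array([192,82]);ax=np.array([.228,.974])
P=cast(c,np.array([(186,120)])/3+o,30)[0,:2]-46*ax;F=cast(c,np.array([(181,159)])/3+o,44)[0,:2]-31*ax
print(P,F)
if np.linalg.norm(P-F)<4.5: print(robot.sign_off())
```

```text
[ 617.3218439  -263.71846899] [ 615.10496421 -263.5705425 ]
the job is handed in; nothing more can be done
None
```

All four figures stand upright on their matching plinths, each within about 2.5 mm of the middle by camera. The square and oblong feet are parallel to their plinth edges by eye, the horse and bust were not touched, and I handed the job in at about 36 s.

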